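# Line up the turned candlesticks by height on the drying board

## Robot

A 6-joint arm with a two-finger parallel gripper is mounted at the origin on the work surface. World frame = base frame: x ahead of the robot, y to its left, z up, the work surface at z = 0. Lengths are in m, angles in rad, forces in N, time in s.
With the tool pointing down it reaches from about 0.375 to 0.75 m from the base axis. Payload 9 kg.
Tool frame: the origin (TCP) lies midway between the tips of the shut fingers; the grasp point (between the pads) lies manip.grip_point_offset behind it (manip.grip_point_offset is the distance from the TCP to the grasp point, in m); z points along the fingers, y is the line along which they close (so a half turn about z gives the same grasp; the last joint's range is limited). The gripper opens to 85 mm and grips with 20 to 120 N. Pads are 22 mm wide; open, the fingers measure 114 mm over their backs; the gripper's body (76 mm by 85 mm) begins 54 mm behind the grasp point. The pads swing forward as they close: fully open they stand 13 mm farther back than shut.
Start: joints at [-1.548, 0.104, 0.097, 1.564, 0, 1.353], TCP at [0.143, -0.583, 0.231] pointing down, gripper open.
Joint ranges: [-2.99, 2.99], [-0.84, 1.86], [-1.1, 1.16], [-1.84, 2.11], [-1.51, 1.56], [-3.14, 3.14]. Speed limits (rad/s): [2.22, 2.22, 2.57, 3.14, 3.14, 3.14].

## Interface

Orientations are given as a 3x3 rotation matrix whose columns are the frame's x, y, z axes.
In Python, from bench import readout, imaging, manip gives the robot as it stands.
- The arm moves only by the tool drive_tool, never from a script. Its argument "rows" is a list of rows, each an object of numbers: "tx", "ty", "tz": the shift along the tool's x, y, z scaled (see below); "wx", "wy", "wz": the turn, a rotation vector about the tool's x, y, z scaled (see below). In form: [{"tx": .., "ty": .., "tz": .., "wx": .., "wy": .., "wz": ..}, ...]. A call has 1 to 20 rows; each row shifts and turns the commanded pose from where the row before left it, along the tool's axes as they then stand; what a row does not reach is not made up. The controller multiplies each number of a shift by 0.6 m and each number of a turn by 5 degrees. A row lasts 1/12 s, in which the tool goes at most 41.7 mm and 7.16 degrees, less where a joint would pass 70% of its speed; a pose out of reach is approached as far as the arm can. A call with a number of a shift or a turn outside -1 to 1 is refused whole. A call with a gripper value outside its range is refused whole. "gripper" is the opening, from -1 (shut) to 1 (fully open), set as the call begins (left out, the last holds). The fingers move at their own pace and stop on an object; "grip_force" is the grip in N (left out, the last holds). Time passes only in rows, so rows that do not move let the fingers close. It gives the time, the measured TCP pose, the force, the opening and the grip force at its end, in the units of the state.
- readout.state(): the state, without advancing time (a new reading comes with each control period).
- imaging.get_image(name): name is "scene" or "top"; returns the picture (420x560x3 uint8, red, green, blue); there is no depth.
- imaging.get_calibration(name): a dict with "intrinsics" (3x3 intrinsics, pixels), "k1" (the pictures are not rectified: a ray, as slopes to the right and down, at radius r is drawn at 1 + k1 r^2 times it, then the intrinsics apply), "extrinsics" (4x4, takes a point from camera to world coordinates). Camera axes: x right, y up, looking along -z (the intrinsics and any distortion apply to the point x, -y, -z); pixel columns grow to the right and rows downward; lengths in m; the calibration is good to about 2 mm. A picture is of the moment at which its call begins. get_calibration takes no time and is no camera call.
- manip.sign_off(): hands the job in; it is judged then, once.
The state is a dict: "time_s": time; "joint_positions": joint angles; "qvel": joint speeds; "joint_torque": joint torques, N m; "position": TCP position; "tool_rot": TCP orientation; "contact_force": force on the tool from outside, world axes, zero at the start; "moment": the same for the moment, N m; "opening": opening from 0.0 (shut) to 1.0 (fully open); "gripper_force": force on a finger pad.
Only numpy, scipy, OpenCV 4.12 (cv2) and the standard library are available. Lean on these libraries where they do the work, as an engineer would, in place of code of your own. Each camera call takes 0.05 s, during which the arm holds its last target. There are 200 camera calls.

## Task

Stand the four turned candlesticks on the drying board to dry, one centred on each cork pad, in order of height: the shortest on the pad next to the oil tin, rising to the tallest at the far end of the row. Set each one down gently rather than dropping it, do not knock any over, and leave them all standing upright.

Things in the scene. Friction and masses are not known exactly. Their poses are not given: they have to be found in the camera images.
- stick_1: The shortest of four turned pale-wood candlesticks: 58 mm tall, round foot 48 mm across and 7 mm thick at the rim, slim stem about 20 mm across, straight-sided round candle cup at the top, 38 mm across and 26 mm deep (the same cup on all four), with a brass-rimmed dark hole on top; solid for gripping. 50 g, give or take 30 percent. Origin: centre of its underside, z up along the stem.
- stick_2: The second shortest of four turned pale-wood candlesticks: 76 mm tall, round foot 54 mm across and 7 mm thick at the rim, slim stem about 20 mm across, straight-sided round candle cup at the top, 38 mm across and 26 mm deep (the same cup on all four), with a brass-rimmed dark hole on top; solid for gripping. 75 g, give or take 30 percent. Origin: centre of its underside, z up along the stem.
- stick_3: The second tallest of four turned pale-wood candlesticks: 94 mm tall, round foot 60 mm across and 7 mm thick at the rim, slim stem about 20 mm across, straight-sided round candle cup at the top, 38 mm across and 26 mm deep (the same cup on all four), with a brass-rimmed dark hole on top; solid for gripping. 100 g, give or take 30 percent. Origin: centre of its underside, z up along the stem.
- stick_4: The tallest of four turned pale-wood candlesticks: 112 mm tall, round foot 66 mm across and 7 mm thick at the rim, slim stem about 20 mm across, straight-sided round candle cup at the top, 38 mm across and 26 mm deep (the same cup on all four), with a brass-rimmed dark hole on top; solid for gripping. 125 g, give or take 30 percent. Origin: centre of its underside, z up along the stem.
- pad_1: Cork pad, 72 mm across and 4 mm thick, fixed on the drying board, a plywood strip 480 x 84 mm and 12 mm thick: one end of the row. The pads lie in a straight row in the order pad_1, pad_2, pad_3, pad_4, 88 mm from centre to centre. Origin: centre of its underside; its top is 4 mm above that (16 mm above the bench), and its y axis runs along the row from pad_1 towards pad_4.
- pad_2: Cork pad, 72 mm across and 4 mm thick, fixed on the drying board, a plywood strip 480 x 84 mm and 12 mm thick: second in the row. The pads lie in a straight row in the order pad_1, pad_2, pad_3, pad_4, 88 mm from centre to centre. Origin: centre of its underside; its top is 4 mm above that (16 mm above the bench), and its y axis runs along the row from pad_1 towards pad_4.
- pad_3: Cork pad, 72 mm across and 4 mm thick, fixed on the drying board, a plywood strip 480 x 84 mm and 12 mm thick: third in the row. The pads lie in a straight row in the order pad_1, pad_2, pad_3, pad_4, 88 mm from centre to centre. Origin: centre of its underside; its top is 4 mm above that (16 mm above the bench), and its y axis runs along the row from pad_1 towards pad_4.
- pad_4: Cork pad, 72 mm across and 4 mm thick, fixed on the drying board, a plywood strip 480 x 84 mm and 12 mm thick: the other end of the row. The pads lie in a straight row in the order pad_1, pad_2, pad_3, pad_4, 88 mm from centre to centre. Origin: centre of its underside; its top is 4 mm above that (16 mm above the bench), and its y axis runs along the row from pad_1 towards pad_4.
- tin: Plain steel oil tin, 50 mm across and 45 mm high, fixed on the drying board at one end of the row, 75 mm from the centre of the end pad: in some starts beyond pad_1, in others beyond pad_4 (a dark-wood sanding block 60 x 36 x 18 mm stands at the opposite end). Origin: centre of its underside.
Things that resemble listed ones, but are neither listed nor needed, are in the scene too. Leave any pink look-alike of the stick_4 alone. Leave any red look-alike of the stick_3 alone.

How it is judged:
By the outcome, as a careful person would: the job done as asked, in the order asked, and still so for the second after the job is handed in, with the robot touching nothing.
It also fails if it takes over 106 s, if anything falls off the work surface, if the arm or the gripper's body presses on something with over 40 N, if the wrist force passes 120 N, or if a joint passes its speed limit or range.

## Working session

There is one attempt and no reset: what is moved stays moved. The work goes in short steps, Python scripts to look and compute and a tool call to move; the robot and the scene stay as the last step left them, time stands still between calls to the robot, and variables do not carry over. Pictures are saved under pics/ and viewed, at most 14 in all, crops included, and the job is handed in when it is done.

Besides the shell and the picture viewer there is one more tool, called after "Request:" by a JSON object that holds its "fn" and its "kwargs", one argument or row to a line. drive_tool: Moves the arm, as the interface text tells. Shifts and turns lie within -1 to 1; 1 stands for 0.6 m of shift or 5 degrees of turn. Its arguments: {"type":"object","properties":{"rows":{"type":"array","items":{"type":"object","properties":{"tx":{"type":"number"},"ty":{"type":"number"},"tz":{"type":"number"},"wx":{"type":"number"},"wy":{"type":"number"},"wz":{"type":"number"}}}},"gripper":{"type":"number"},"grip_force":{"type":"number"}},"required":["rows"]}

```bash
mkdir -p pics; python3 - <<'E'
from bench import readout, imaging, manip
import cv2,numpy as np
for n in("scene","top"):
    cv2.imwrite(f"pics/{n}0.png",cv2.cvtColor(imaging.get_image(n),cv2.COLOR_RGB2BGR))
    c=imaging.get_calibration(n);print(n,np.round(c["intrinsics"],1).tolist(),c["k1"],np.round(c["extrinsics"],4).tolist())
s=readout.state();print(s,manip.grip_point_offset)
E
```

```text
scene [[407.8, 0.0, 282.2], [0.0, 407.8, 214.1], [0.0, 0.0, 1.0]] -0.052909533878023954 [[0.3831, -0.655, 0.6513, 1.0135], [0.9236, 0.2595, -0.2822, -0.2176], [0.0158, 0.7097, 0.7044, 0.5991], [0.0, 0.0, 0.0, 1.0]]
top [[463.1, 0.0, 287.9], [0.0, 463.1, 212.1], [0.0, 0.0, 1.0]] -0.051781302630218226 [[-0.0058, 0.9989, -0.0469, 0.4545], [-0.9995, -0.0043, 0.0309, 0.0165], [0.0307, 0.0471, 0.9984, 0.9281], [0.0, 0.0, 0.0, 1.0]]
{'time_s': 0.1, 'joint_positions': array([-1.54771146e+00,  1.04611663e-01,  9.65347013e-02,  1.56392106e+00,
        2.70083863e-05,  1.35312063e+00]), 'qvel': array([-0.00093218,  0.0003172 , -0.00069186, -0.0005274 , -0.00080196,
       -0.00087869]), 'joint_torque': array([ 6.72404960e-03, -5.58213437e+01,  5.04715562e+01,  1.33501174e-02,
       -2.96186336e-04,  1.72360149e-05]), 'position': array([ 0.14308906, -0.58237028,  0.23060966]), 'tool_rot': array([[ 9.71156910e-01,  2.38441306e-01, -7.37337871e-07],
       [ 2.38441135e-01, -9.71156208e-01,  1.20199945e-03],
       [ 2.85890249e-04, -1.16750589e-03, -9.99999278e-01]]), 'contact_force': array([-0.04003249,  0.5114458 ,  1.13290896]), 'moment': array([ 0.01295121, -0.04788358,  0.0164549 ]), 'gripper_force': 0.0, 'opening': 0.9993557143930167} 0.0187
```

View pics/scene0.png

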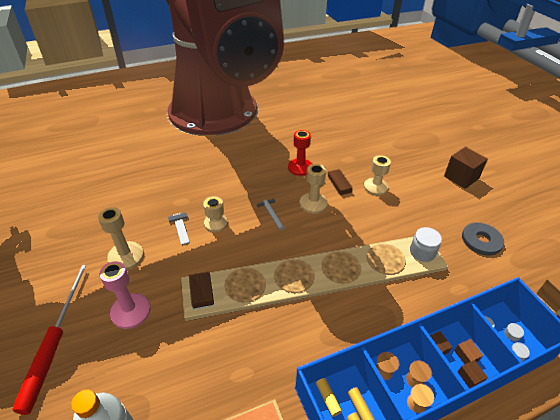

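View pics/top0.png

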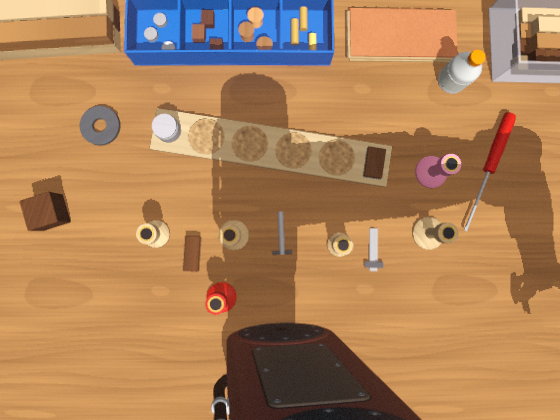

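The tin (top 165,127) is at the +y end, so the row starts from the pad at (205,136) and rises to (336,157). Pale sticks in the top view are at (153,234), (233,235), (340,245) and (429,233). The red look-alike at (220,298) and the pink one at (435,170) stay where they are. I'll enlarge to read rims and feet.

```bash
python3 - <<'E'
import cv2,numpy as np
t=cv2.imread("pics/top0.png");s=cv2.imread("pics/scene0.png")
def crop(i,x,y,w,h,k):
    c=cv2.resize(i[y:y+h,x:x+w],None,fx=k,fy=k,interpolation=cv2.INTER_CUBIC)
    for v in range((x+9)//10*10,x+w,10):
        cv2.line(c,((v-x)*k,0),((v-x)*k,12 if v%50==0 else 5),(255,255,255),1)
        if v%20==0: cv2.putText(c,str(v),((v-x)*k,20),0,.3,(255,255,255),1)
    for v in range((y+9)//10*10,y+h,10):
        cv2.line(c,(0,(v-y)*k),(8,(v-y)*k),(255,255,255),1); cv2.putText(c,str(v),(9,(v-y)*k+3),0,.3,(255,255,255),1)
    return c
a=[crop(t,x,205,66,60,6) for x in(125,205,310,405)]
cv2.imwrite("pics/c1.png",np.vstack([np.hstack(a[:2]),np.hstack(a[2:])]))
cv2.imwrite("pics/c2.png",crop(t,140,100,260,95,3))
b=[crop(s,x,y,66,72,4) for x,y in((345,145),(280,152),(182,185),(88,200))]
cv2.imwrite("pics/c3.png",np.vstack([np.hstack(b[:2]),np.hstack(b[2:])]))
E
```

```text
(no output)
```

View pics/c1.png

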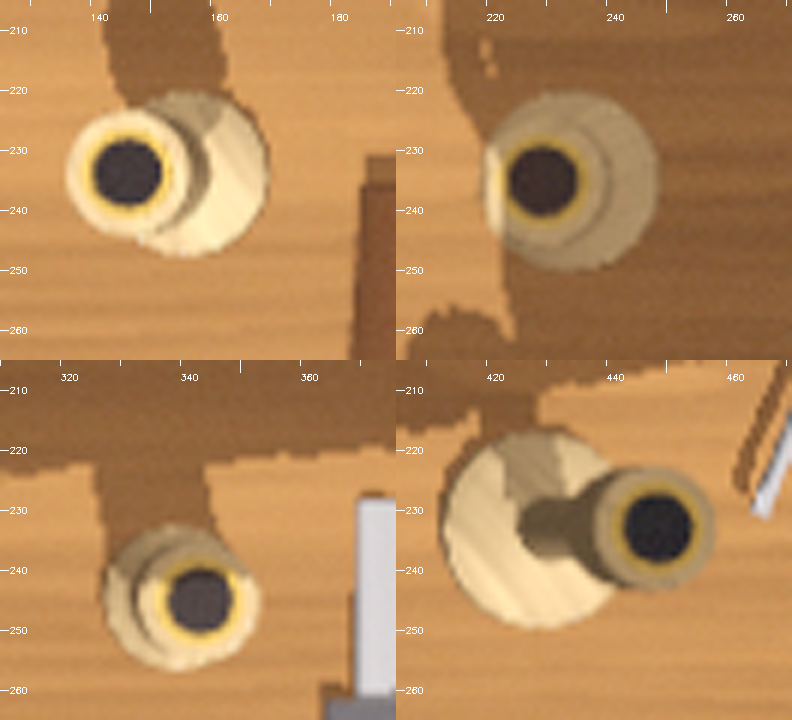

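View pics/c2.png

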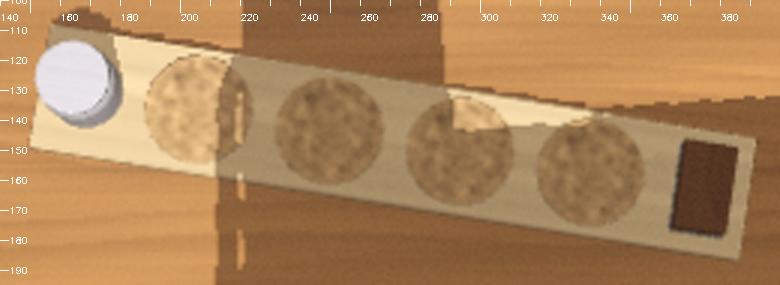

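View pics/c3.png

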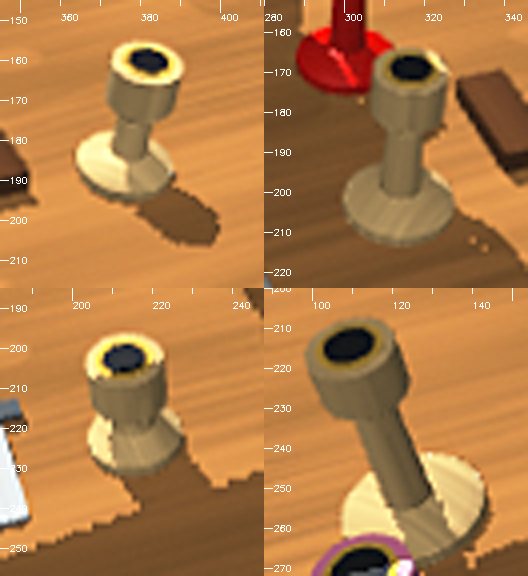

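Heights in the scene view: stick_1 is at top (340,245), stick_2 at (155,234), stick_3 at (234,235) and stick_4 at (429,233). Foot sizes of 12.2, 13.8, 14.8 and 16.6 px radius agree with that. All four are pale, so none is the red or pink one.

```bash
cat > h.py <<'E'
from bench import readout, imaging, manip
import cv2,numpy as np
def ray(cam,u,v):
    c=imaging.get_calibration(cam);K=np.array(c["intrinsics"]);E=np.array(c["extrinsics"])
    p=np.array([(u-K[0,2])/K[0,0],(v-K[1,2])/K[1,1]]);q=p.copy()
    for _ in range(10): q=p/(1+c["k1"]*(q@q))
    return E[:3,3],E[:3,:3]@np.array([q[0],-q[1],-1])
def at(cam,u,v,z):
    o,d=ray(cam,u,v);return (o+d*(z-o[2])/d[2])[:2]
def to(x,y,z,psi=None):
    s=readout.state();R=s["tool_rot"];d=R.T@(np.array([x,y,z])-s["position"])
    print("tool shift/0.6:",np.round(d/.6,4),"rows>=",np.ceil(np.linalg.norm(d)/.0417))
    yaw=np.degrees(np.arctan2(R[1,0],R[0,0]));print("yaw",round(yaw,2),"tilt",np.round(R[:2,2],4),"" if psi is None else f"wz total {-(psi-yaw)/5:.3f}")
E
python3 - <<'E'
from h import *
o=-.4
S={1:[(343.2,245.2),(339.4,244.5),(213.3,202.3),.058],2:[(146.3,233.8),(155.8,234),(381.8,160.5),.076],3:[(229.3,235.2),(234.1,235.1),(316.3,169.3),.094],4:[(448.3,233),(429.1,233.2),(109,214.3),.112]}
for k,(a,f,s,h) in S.items():
    print(k,*[np.round(v,4) for v in(at("top",a[0]+o,a[1]+o,h),at("top",f[0]+o,f[1]+o,.004),at("scene",s[0]+o,s[1]+o,h))])
P=[at("top",u-.33,v-.33,.016) for u,v in((206.2,136.3),(249.7,143.7),(293,150.3),(336.7,157.7))]
print(np.round(P,4),np.linalg.norm(np.diff(P,axis=0),axis=1));d=P[3]-P[0];print(np.degrees(np.arctan2(*d[::-1])))
E
```

```text
1 [ 0.4332 -0.1137] [ 0.4334 -0.1141] [ 0.4327 -0.1129]
2 [0.4566 0.2504] [0.4563 0.2513] [0.457  0.2503]
3 [0.4534 0.0967] [0.4534 0.0959] [0.4534 0.0958]
4 [ 0.4548 -0.2955] [ 0.4547 -0.297 ] [ 0.4541 -0.2962]
[[ 0.6492  0.1501]
 [ 0.6342  0.0639]
 [ 0.621  -0.022 ]
 [ 0.6061 -0.1091]] [0.08748149 0.08693479 0.08832448]
-99.44167200508295
```

Request:
{"fn": "drive_tool", "kwargs": {
  "rows": [
    {"wz": -0.954},
    {"wz": -0.954},
    {"wz": -0.954},
    {"wz": -0.954},
    {"wz": -0.954},
    {"wz": -0.954},
    {"wz": -0.954},
    {"wz": -0.954},
    {"wz": -0.954},
    {"wz": -0.954},
    {"wz": -0.954},
    {"wz": -0.954},
    {"wz": -0.954},
    {"wz": -0.954},
    {},
    {}
  ],
  "gripper": 1,
  "grip_force": 30
}}

```text
validation failed for argument at $.ro...
```

```bash
python3 -c "
from h import *
to(.4546,-.2962,.20,80.6)"
```

```text
tool shift/0.6: [ 0.6179 -0.3393  0.0516] rows>= 11.0
yaw 13.79 tilt [-0.      0.0012] wz total -13.361
```

Request:
{"fn": "drive_tool", "kwargs": {
  "rows": [
    {"tx": 0,"ty": 0,"tz": 0,"wx": 0,"wy": 0,"wz": -0.95},
    {"tx": 0,"ty": 0,"tz": 0,"wx": 0,"wy": 0,"wz": -0.95},
    {"tx": 0,"ty": 0,"tz": 0,"wx": 0,"wy": 0,"wz": -0.95},
    {"tx": 0,"ty": 0,"tz": 0,"wx": 0,"wy": 0,"wz": -0.95},
    {"tx": 0,"ty": 0,"tz": 0,"wx": 0,"wy": 0,"wz": -0.95},
    {"tx": 0,"ty": 0,"tz": 0,"wx": 0,"wy": 0,"wz": -0.95},
    {"tx": 0,"ty": 0,"tz": 0,"wx": 0,"wy": 0,"wz": -0.95},
    {"tx": 0,"ty": 0,"tz": 0,"wx": 0,"wy": 0,"wz": -0.95},
    {"tx": 0,"ty": 0,"tz": 0,"wx": 0,"wy": 0,"wz": -0.95},
    {"tx": 0,"ty": 0,"tz": 0,"wx": 0,"wy": 0,"wz": -0.95},
    {"tx": 0,"ty": 0,"tz": 0,"wx": 0,"wy": 0,"wz": -0.95},
    {"tx": 0,"ty": 0,"tz": 0,"wx": 0,"wy": 0,"wz": -0.95},
    {"tx": 0,"ty": 0,"tz": 0,"wx": 0,"wy": 0,"wz": -0.95},
    {"tx": 0,"ty": 0,"tz": 0,"wx": 0,"wy": 0,"wz": -0.95},
    {"tx": 0,"ty": 0,"tz": 0,"wx": 0,"wy": 0,"wz": 0}
  ],
  "gripper": 1,
  "grip_force": 30
}}

```text
time_s: 1.35
position: [0.1431, -0.5825, 0.2309]
tool_rot: [[0.165, 0.986, -0.0], [0.986, -0.165, 0.001], [0.001, -0.0, -1.0]]
contact_force: [0.6, 0.1, 0.4]
opening: 1.006
gripper_force: 0.0
```

```bash
python3 -c "
from h import *
to(.4546,-.2962,.20,80.6)"
```

```text
tool shift/0.6: [0.5562 0.4334 0.0518] rows>= 11.0
yaw 80.51 tilt [-0.      0.0007] wz total -0.019
```

Request:
{"fn": "drive_tool", "kwargs": {
  "rows": [
    {"tx": 0.0464,"ty": 0.0361,"tz": 0.0043,"wx": 0,"wy": 0,"wz": 0},
    {"tx": 0.0464,"ty": 0.0361,"tz": 0.0043,"wx": 0,"wy": 0,"wz": 0},
    {"tx": 0.0464,"ty": 0.0361,"tz": 0.0043,"wx": 0,"wy": 0,"wz": 0},
    {"tx": 0.0464,"ty": 0.0361,"tz": 0.0043,"wx": 0,"wy": 0,"wz": 0},
    {"tx": 0.0464,"ty": 0.0361,"tz": 0.0043,"wx": 0,"wy": 0,"wz": 0},
    {"tx": 0.0464,"ty": 0.0361,"tz": 0.0043,"wx": 0,"wy": 0,"wz": 0},
    {"tx": 0.0464,"ty": 0.0361,"tz": 0.0043,"wx": 0,"wy": 0,"wz": 0},
    {"tx": 0.0464,"ty": 0.0361,"tz": 0.0043,"wx": 0,"wy": 0,"wz": 0},
    {"tx": 0.0464,"ty": 0.0361,"tz": 0.0043,"wx": 0,"wy": 0,"wz": 0},
    {"tx": 0.0464,"ty": 0.0361,"tz": 0.0043,"wx": 0,"wy": 0,"wz": 0},
    {"tx": 0.0464,"ty": 0.0361,"tz": 0.0043,"wx": 0,"wy": 0,"wz": 0},
    {"tx": 0.0464,"ty": 0.0361,"tz": 0.0043,"wx": 0,"wy": 0,"wz": 0},
    {"tx": 0,"ty": 0,"tz": 0,"wx": 0,"wy": 0,"wz": 0},
    {"tx": 0,"ty": 0,"tz": 0,"wx": 0,"wy": 0,"wz": 0}
  ]
}}

```text
time_s: 2.52
position: [0.4564, -0.2957, 0.1999]
tool_rot: [[0.168, 0.986, -0.001], [0.986, -0.168, 0.0], [0.0, -0.001, -1.0]]
contact_force: [0.6, -0.6, 0.7]
opening: 0.999
gripper_force: 0.0
```

```bash
python3 -c "
from h import *
to(.4546,-.2962,.076,80.6)"
```

```text
tool shift/0.6: [-0.0014 -0.0027  0.2065] rows>= 3.0
yaw 80.35 tilt [-0.0007  0.0005] wz total -0.051
```

Request:
{"fn": "drive_tool", "kwargs": {
  "rows": [
    {"tx": -0.0014,"ty": -0.0027,"tz": 0.0265,"wx": 0,"wy": 0,"wz": 0},
    {"tx": 0,"ty": 0,"tz": 0.03,"wx": 0,"wy": 0,"wz": 0},
    {"tx": 0,"ty": 0,"tz": 0.03,"wx": 0,"wy": 0,"wz": 0},
    {"tx": 0,"ty": 0,"tz": 0.03,"wx": 0,"wy": 0,"wz": 0},
    {"tx": 0,"ty": 0,"tz": 0.03,"wx": 0,"wy": 0,"wz": 0},
    {"tx": 0,"ty": 0,"tz": 0.03,"wx": 0,"wy": 0,"wz": 0},
    {"tx": 0,"ty": 0,"tz": 0.03,"wx": 0,"wy": 0,"wz": 0},
    {"tx": 0,"ty": 0,"tz": 0,"wx": 0,"wy": 0,"wz": 0},
    {"tx": 0,"ty": 0,"tz": 0,"wx": 0,"wy": 0,"wz": 0}
  ]
}}

```text
time_s: 3.27
position: [0.4527, -0.298, 0.0759]
tool_rot: [[0.171, 0.985, -0.001], [0.985, -0.171, 0.001], [0.001, -0.002, -1.0]]
contact_force: [-0.3, 0.1, 0.8]
opening: 0.998
gripper_force: 0.0
```

Request:
{"fn": "drive_tool", "kwargs": {
  "rows": [
    {"tx": 0,"ty": 0,"tz": 0,"wx": 0,"wy": 0,"wz": 0},
    {"tx": 0,"ty": 0,"tz": 0,"wx": 0,"wy": 0,"wz": 0},
    {"tx": 0,"ty": 0,"tz": 0,"wx": 0,"wy": 0,"wz": 0},
    {"tx": 0,"ty": 0,"tz": 0,"wx": 0,"wy": 0,"wz": 0},
    {"tx": 0,"ty": 0,"tz": 0,"wx": 0,"wy": 0,"wz": 0},
    {"tx": 0,"ty": 0,"tz": 0,"wx": 0,"wy": 0,"wz": 0},
    {"tx": 0,"ty": 0,"tz": 0,"wx": 0,"wy": 0,"wz": 0},
    {"tx": 0,"ty": 0,"tz": 0,"wx": 0,"wy": 0,"wz": 0},
    {"tx": 0,"ty": 0,"tz": 0,"wx": 0,"wy": 0,"wz": 0},
    {"tx": 0,"ty": 0,"tz": 0,"wx": 0,"wy": 0,"wz": 0},
    {"tx": 0,"ty": 0,"tz": 0,"wx": 0,"wy": 0,"wz": 0},
    {"tx": 0,"ty": 0,"tz": 0,"wx": 0,"wy": 0,"wz": 0}
  ],
  "gripper": -1,
  "grip_force": 30
}}

```text
time_s: 4.27
position: [0.4543, -0.2983, 0.0776]
tool_rot: [[0.169, 0.986, 0.001], [0.986, -0.169, -0.001], [-0.001, 0.001, -1.0]]
contact_force: [-0.9, 1.3, 6.0]
opening: 0.431
gripper_force: 30.2
```

```bash
python3 -c "
from h import *
s=readout.state();print(s['position'],s['opening'])
cv2.imwrite('pics/g4.png',cv2.resize(cv2.cvtColor(imaging.get_image('scene'),cv2.COLOR_RGB2BGR)[130:330,40:310],None,fx=2.5,fy=2.5))
to(.606,-.1095,.21)"
```

```text
[ 0.45425173 -0.29828504  0.07756079] 0.4305797572093268
tool shift/0.6: [ 0.3525  0.1965 -0.221 ] rows>= 7.0
yaw 80.3 tilt [ 0.0008 -0.0014]
```

View pics/g4.png

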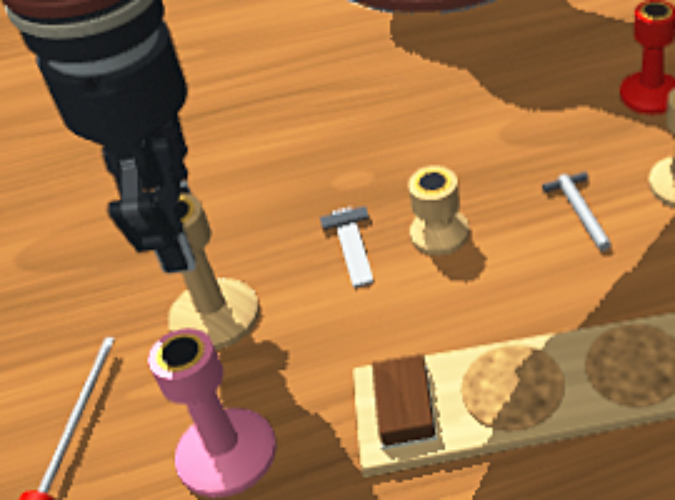

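Request:
{"fn": "drive_tool", "kwargs": {
  "rows": [
    {"tx": 0,"ty": 0,"tz": -0.02,"wx": 0,"wy": 0,"wz": 0},
    {"tx": 0,"ty": 0,"tz": -0.04,"wx": 0,"wy": 0,"wz": 0},
    {"tx": 0,"ty": 0,"tz": -0.05,"wx": 0,"wy": 0,"wz": 0},
    {"tx": 0,"ty": 0,"tz": -0.05,"wx": 0,"wy": 0,"wz": 0},
    {"tx": 0.01,"ty": 0.005,"tz": -0.04,"wx": 0,"wy": 0,"wz": 0},
    {"tx": 0.03,"ty": 0.017,"tz": -0.021,"wx": 0,"wy": 0,"wz": 0},
    {"tx": 0.045,"ty": 0.025,"tz": 0,"wx": 0,"wy": 0,"wz": 0},
    {"tx": 0.045,"ty": 0.025,"tz": 0,"wx": 0,"wy": 0,"wz": 0},
    {"tx": 0.045,"ty": 0.025,"tz": 0,"wx": 0,"wy": 0,"wz": 0},
    {"tx": 0.045,"ty": 0.025,"tz": 0,"wx": 0,"wy": 0,"wz": 0},
    {"tx": 0.045,"ty": 0.025,"tz": 0,"wx": 0,"wy": 0,"wz": 0},
    {"tx": 0.045,"ty": 0.025,"tz": 0,"wx": 0,"wy": 0,"wz": 0},
    {"tx": 0.03,"ty": 0.017,"tz": 0,"wx": 0,"wy": 0,"wz": 0},
    {"tx": 0.009,"ty": 0.007,"tz": 0,"wx": 0,"wy": 0,"wz": 0},
    {"tx": 0,"ty": 0,"tz": 0,"wx": 0,"wy": 0,"wz": 0},
    {"tx": 0,"ty": 0,"tz": 0,"wx": 0,"wy": 0,"wz": 0},
    {"tx": 0,"ty": 0,"tz": 0,"wx": 0,"wy": 0,"wz": 0}
  ]
}}

```text
time_s: 5.73
position: [0.6045, -0.1122, 0.2092]
tool_rot: [[0.169, 0.986, -0.0], [0.986, -0.169, -0.0], [-0.0, -0.0, -1.0]]
contact_force: [0.4, 0.6, -1.8]
opening: 0.431
gripper_force: 30.5
```

```bash
python3 -c "
from h import *
t=cv2.cvtColor(imaging.get_image('top'),cv2.COLOR_RGB2BGR)[90:290,270:470]
s=cv2.cvtColor(imaging.get_image('scene'),cv2.COLOR_RGB2BGR)[130:330,130:330]
cv2.imwrite('pics/l4.png',cv2.resize(np.hstack([t,s]),None,fx=2,fy=2))
to(.606,-.1115,.098,80.6)"
```

```text
tool shift/0.6: [0.0017 0.0022 0.1854] rows>= 3.0
yaw 80.21 tilt [-0.     -0.0003] wz total -0.077
```

View pics/l4.png

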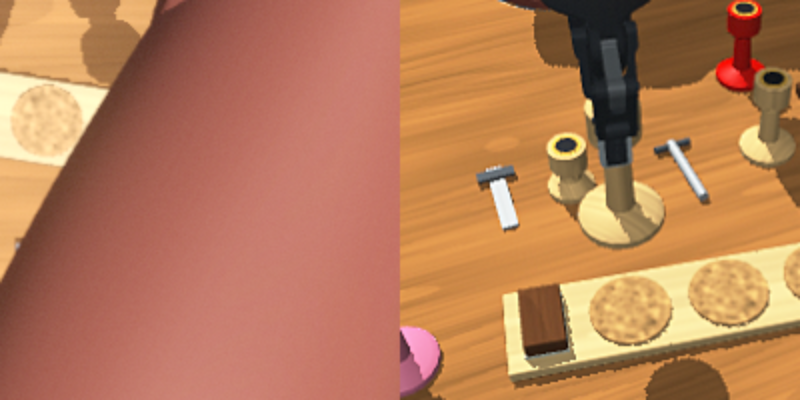

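Stick 4 is held upright, its foot at scene crop (620,212), above the pad area. The arm hides the top view. Lowering.

Request:
{"fn": "drive_tool", "kwargs": {
  "rows": [
    {"tx": 0.0017,"ty": 0.0022,"tz": 0.02,"wx": 0,"wy": 0,"wz": 0},
    {"tx": 0,"ty": 0,"tz": 0.04,"wx": 0,"wy": 0,"wz": 0},
    {"tx": 0,"ty": 0,"tz": 0.04,"wx": 0,"wy": 0,"wz": 0},
    {"tx": 0,"ty": 0,"tz": 0.04,"wx": 0,"wy": 0,"wz": 0},
    {"tx": 0,"ty": 0,"tz": 0.03,"wx": 0,"wy": 0,"wz": 0},
    {"tx": 0,"ty": 0,"tz": 0.013,"wx": 0,"wy": 0,"wz": 0},
    {"tx": 0,"ty": 0,"tz": 0,"wx": 0,"wy": 0,"wz": 0},
    {"tx": 0,"ty": 0,"tz": 0,"wx": 0,"wy": 0,"wz": 0},
    {"tx": 0,"ty": 0,"tz": 0,"wx": 0,"wy": 0,"wz": 0}
  ]
}}

```text
time_s: 6.58
position: [0.6073, -0.1109, 0.1007]
tool_rot: [[0.169, 0.986, 0.002], [0.986, -0.169, -0.001], [-0.001, 0.002, -1.0]]
contact_force: [-0.0, -0.1, -1.4]
opening: 0.438
gripper_force: 30.5
```

```bash
python3 -c "
from h import *
s=cv2.cvtColor(imaging.get_image('scene'),cv2.COLOR_RGB2BGR)[200:320,180:340]
cv2.imwrite('pics/p4.png',cv2.resize(s,None,fx=5,fy=5,interpolation=2))
to(.606,-.1115,.094,80.6)"
```

```text
tool shift/0.6: [-0.0014 -0.0022  0.0115] rows>= 1.0
yaw 80.29 tilt [ 0.0023 -0.001 ] wz total -0.062
```

View pics/p4.png

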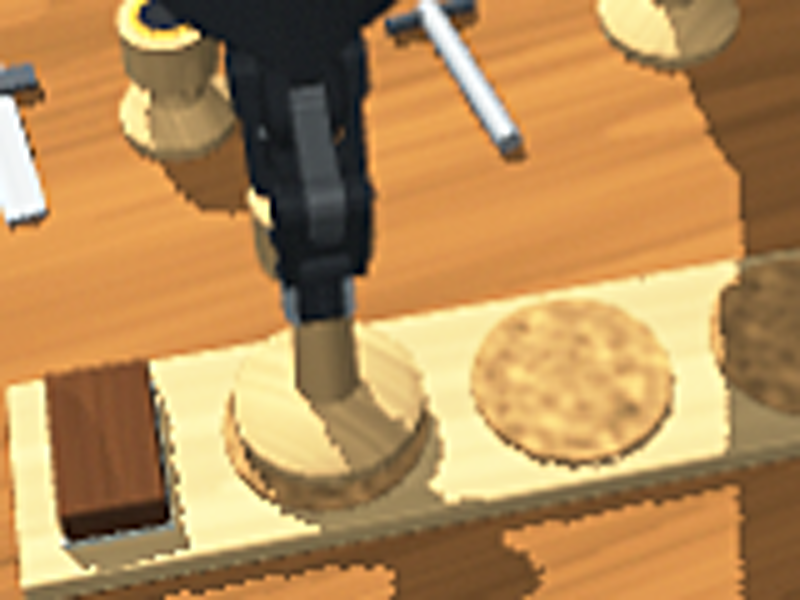

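```bash
python3 -c "
from h import *
print(at('scene',245.8,279.6,.029), at('scene',180+572/5-.4,200+380/5-.4,.016))"
```

```text
[ 0.61010394 -0.1078909 ] [ 0.62431824 -0.02370147]
```

Request:
{"fn": "drive_tool", "kwargs": {
  "rows": [
    {"tx": -0.0025,"ty": -0.0015,"tz": 0.003,"wx": 0,"wy": 0,"wz": 0},
    {"tx": 0,"ty": 0,"tz": 0.003,"wx": 0,"wy": 0,"wz": 0},
    {"tx": 0,"ty": 0,"tz": 0.002,"wx": 0,"wy": 0,"wz": 0},
    {"tx": 0,"ty": 0,"tz": 0.001,"wx": 0,"wy": 0,"wz": 0},
    {"tx": 0,"ty": 0,"tz": 0,"wx": 0,"wy": 0,"wz": 0},
    {"tx": 0,"ty": 0,"tz": 0,"wx": 0,"wy": 0,"wz": 0}
  ]
}}

```text
time_s: 7.13
position: [0.6054, -0.1117, 0.0938]
tool_rot: [[0.169, 0.986, -0.0], [0.986, -0.169, -0.0], [-0.0, -0.0, -1.0]]
contact_force: [0.1, -0.5, -1.6]
opening: 0.432
gripper_force: 30.5
```

Request:
{"fn": "drive_tool", "kwargs": {
  "rows": [
    {"tx": 0,"ty": 0,"tz": 0.001,"wx": 0,"wy": 0,"wz": 0},
    {"tx": 0,"ty": 0,"tz": 0.001,"wx": 0,"wy": 0,"wz": 0},
    {"tx": 0,"ty": 0,"tz": 0,"wx": 0,"wy": 0,"wz": 0},
    {"tx": 0,"ty": 0,"tz": 0,"wx": 0,"wy": 0,"wz": 0}
  ]
}}

```text
time_s: 7.47
position: [0.6056, -0.1118, 0.0936]
tool_rot: [[0.168, 0.986, 0.001], [0.986, -0.168, -0.0], [-0.0, 0.001, -1.0]]
contact_force: [-2.4, 0.9, 6.8]
opening: 0.438
gripper_force: 31.2
```

Request:
{"fn": "drive_tool", "kwargs": {
  "rows": [
    {"tx": 0,"ty": 0,"tz": 0,"wx": 0,"wy": 0,"wz": 0},
    {"tx": 0,"ty": 0,"tz": 0,"wx": 0,"wy": 0,"wz": 0},
    {"tx": 0,"ty": 0,"tz": 0,"wx": 0,"wy": 0,"wz": 0},
    {"tx": 0,"ty": 0,"tz": 0,"wx": 0,"wy": 0,"wz": 0},
    {"tx": 0,"ty": 0,"tz": 0,"wx": 0,"wy": 0,"wz": 0},
    {"tx": 0,"ty": 0,"tz": 0,"wx": 0,"wy": 0,"wz": 0},
    {"tx": 0,"ty": 0,"tz": 0,"wx": 0,"wy": 0,"wz": 0},
    {"tx": 0,"ty": 0,"tz": 0,"wx": 0,"wy": 0,"wz": 0},
    {"tx": 0,"ty": 0,"tz": -0.02,"wx": 0,"wy": 0,"wz": 0},
    {"tx": 0,"ty": 0,"tz": -0.04,"wx": 0,"wy": 0,"wz": 0},
    {"tx": 0,"ty": 0,"tz": -0.05,"wx": 0,"wy": 0,"wz": 0},
    {"tx": 0,"ty": 0,"tz": -0.05,"wx": 0,"wy": 0,"wz": 0},
    {"tx": 0,"ty": 0,"tz": -0.03,"wx": 0,"wy": 0,"wz": 0},
    {"tx": 0,"ty": 0,"tz": 0,"wx": 0,"wy": 0,"wz": 0},
    {"tx": 0,"ty": 0,"tz": 0,"wx": 0,"wy": 0,"wz": 0}
  ],
  "gripper": 1
}}

```text
time_s: 8.72
position: [0.6062, -0.1121, 0.2087]
tool_rot: [[0.169, 0.986, 0.003], [0.986, -0.169, -0.001], [-0.001, 0.003, -1.0]]
contact_force: [-0.1, 0.2, -0.4]
opening: 1.003
gripper_force: 0.0
```

```bash
python3 -c "
from h import *
to(.4534,.0962,.20,80.6)"
```

```text
tool shift/0.6: [ 0.2992 -0.3096  0.0133] rows>= 7.0
yaw 80.3 tilt [ 0.0028 -0.0013] wz total -0.061
```

Request:
{"fn": "drive_tool", "kwargs": {
  "rows": [
    {"tx": 0.03,"ty": -0.031,"tz": 0.0013,"wx": 0,"wy": 0,"wz": -0.06},
    {"tx": 0.03,"ty": -0.031,"tz": 0.0013,"wx": 0,"wy": 0,"wz": 0},
    {"tx": 0.03,"ty": -0.031,"tz": 0.0013,"wx": 0,"wy": 0,"wz": 0},
    {"tx": 0.03,"ty": -0.031,"tz": 0.0013,"wx": 0,"wy": 0,"wz": 0},
    {"tx": 0.03,"ty": -0.031,"tz": 0.0013,"wx": 0,"wy": 0,"wz": 0},
    {"tx": 0.03,"ty": -0.031,"tz": 0.0013,"wx": 0,"wy": 0,"wz": 0},
    {"tx": 0.03,"ty": -0.031,"tz": 0.0013,"wx": 0,"wy": 0,"wz": 0},
    {"tx": 0.03,"ty": -0.031,"tz": 0.0013,"wx": 0,"wy": 0,"wz": 0},
    {"tx": 0.03,"ty": -0.031,"tz": 0.0013,"wx": 0,"wy": 0,"wz": 0},
    {"tx": 0.03,"ty": -0.031,"tz": 0.0013,"wx": 0,"wy": 0,"wz": 0},
    {"tx": 0,"ty": 0,"tz": 0,"wx": 0,"wy": 0,"wz": 0},
    {"tx": 0,"ty": 0,"tz": 0,"wx": 0,"wy": 0,"wz": 0},
    {"tx": 0,"ty": 0,"tz": 0,"wx": 0,"wy": 0,"wz": 0}
  ]
}}

```text
time_s: 9.8
position: [0.4514, 0.0961, 0.1982]
tool_rot: [[0.163, 0.987, -0.001], [0.987, -0.163, -0.0], [-0.0, -0.001, -1.0]]
contact_force: [-0.2, -1.0, 0.1]
opening: 0.998
gripper_force: 0.0
```

```bash
python3 -c "
from h import *
t=cv2.cvtColor(imaging.get_image('top'),cv2.COLOR_RGB2BGR)[100:260,140:400]
cv2.imwrite('pics/t4.png',cv2.resize(t,None,fx=3,fy=3,interpolation=2))
to(.4534,.0962,.0575,80.6)"
```

```text
tool shift/0.6: [0.0012 0.003  0.2346] rows>= 4.0
yaw 80.57 tilt [-0.0006 -0.0002] wz total -0.005
```

View pics/t4.png

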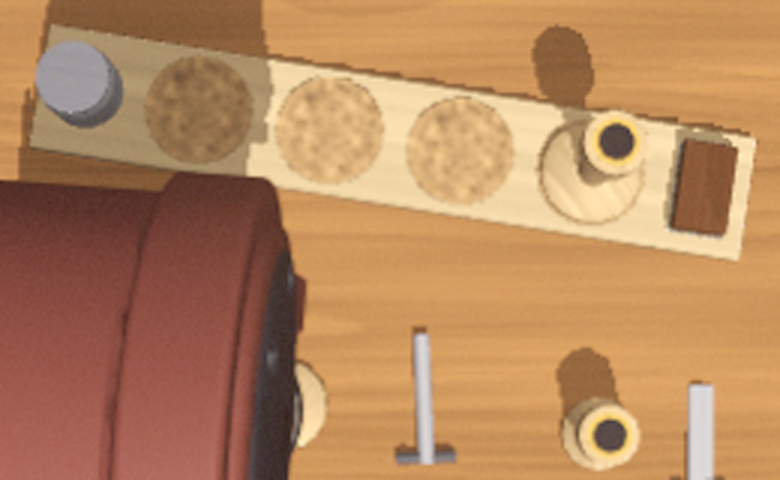

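Stick 4 stands with its foot at crop (591,172), against (590,173) for the pad, so it is centred. Next is stick 3.

Request:
{"fn": "drive_tool", "kwargs": {
  "rows": [
    {"tx": 0.0006,"ty": 0.002,"tz": 0.0246,"wx": 0,"wy": 0,"wz": 0},
    {"tx": 0,"ty": 0,"tz": 0.03,"wx": 0,"wy": 0,"wz": 0},
    {"tx": 0,"ty": 0,"tz": 0.03,"wx": 0,"wy": 0,"wz": 0},
    {"tx": 0,"ty": 0,"tz": 0.03,"wx": 0,"wy": 0,"wz": 0},
    {"tx": 0,"ty": 0,"tz": 0.03,"wx": 0,"wy": 0,"wz": 0},
    {"tx": 0,"ty": 0,"tz": 0.03,"wx": 0,"wy": 0,"wz": 0},
    {"tx": 0,"ty": 0,"tz": 0.03,"wx": 0,"wy": 0,"wz": 0},
    {"tx": 0,"ty": 0,"tz": 0.03,"wx": 0,"wy": 0,"wz": 0},
    {"tx": 0,"ty": 0,"tz": 0,"wx": 0,"wy": 0,"wz": 0},
    {"tx": 0,"ty": 0,"tz": 0,"wx": 0,"wy": 0,"wz": 0}
  ]
}}

```text
time_s: 10.68
position: [0.4521, 0.0959, 0.0573]
tool_rot: [[0.164, 0.986, -0.002], [0.986, -0.164, 0.0], [-0.0, -0.002, -1.0]]
contact_force: [-0.2, -0.1, 0.9]
opening: 0.998
gripper_force: 0.0
```

Request:
{"fn": "drive_tool", "kwargs": {
  "rows": [
    {"tx": 0,"ty": 0,"tz": 0,"wx": 0,"wy": 0,"wz": 0},
    {"tx": 0,"ty": 0,"tz": 0,"wx": 0,"wy": 0,"wz": 0},
    {"tx": 0,"ty": 0,"tz": 0,"wx": 0,"wy": 0,"wz": 0},
    {"tx": 0,"ty": 0,"tz": 0,"wx": 0,"wy": 0,"wz": 0},
    {"tx": 0,"ty": 0,"tz": 0,"wx": 0,"wy": 0,"wz": 0},
    {"tx": 0,"ty": 0,"tz": 0,"wx": 0,"wy": 0,"wz": 0},
    {"tx": 0,"ty": 0,"tz": 0,"wx": 0,"wy": 0,"wz": 0},
    {"tx": 0,"ty": 0,"tz": 0,"wx": 0,"wy": 0,"wz": 0},
    {"tx": 0,"ty": 0,"tz": 0,"wx": 0,"wy": 0,"wz": 0},
    {"tx": 0,"ty": 0,"tz": 0,"wx": 0,"wy": 0,"wz": 0},
    {"tx": 0,"ty": 0,"tz": 0,"wx": 0,"wy": 0,"wz": 0},
    {"tx": 0,"ty": 0,"tz": 0,"wx": 0,"wy": 0,"wz": 0}
  ],
  "gripper": -1
}}

```text
time_s: 11.68
position: [0.4534, 0.0964, 0.0591]
tool_rot: [[0.163, 0.987, 0.002], [0.987, -0.163, -0.0], [-0.0, 0.002, -1.0]]
contact_force: [-0.3, -0.1, 5.1]
opening: 0.434
gripper_force: 30.1
```

```bash
python3 -c "
from h import *
to(.6204,-.0227,.21,80.6)"
```

```text
tool shift/0.6: [-0.1503  0.3074 -0.251 ] rows>= 7.0
yaw 80.6 tilt [ 0.0017 -0.0004] wz total -0.000
```

Request:
{"fn": "drive_tool", "kwargs": {
  "rows": [
    {"tx": 0,"ty": 0,"tz": -0.02,"wx": 0,"wy": 0,"wz": 0},
    {"tx": 0,"ty": 0,"tz": -0.04,"wx": 0,"wy": 0,"wz": 0},
    {"tx": 0,"ty": 0,"tz": -0.05,"wx": 0,"wy": 0,"wz": 0},
    {"tx": 0,"ty": 0,"tz": -0.05,"wx": 0,"wy": 0,"wz": 0},
    {"tx": 0,"ty": 0,"tz": -0.05,"wx": 0,"wy": 0,"wz": 0},
    {"tx": 0,"ty": 0,"tz": -0.025,"wx": 0,"wy": 0,"wz": 0},
    {"tx": -0.01,"ty": 0.02,"tz": 0,"wx": 0,"wy": 0,"wz": 0},
    {"tx": -0.02,"ty": 0.04,"tz": 0,"wx": 0,"wy": 0,"wz": 0},
    {"tx": -0.022,"ty": 0.045,"tz": 0,"wx": 0,"wy": 0,"wz": 0},
    {"tx": -0.022,"ty": 0.045,"tz": 0,"wx": 0,"wy": 0,"wz": 0},
    {"tx": -0.022,"ty": 0.045,"tz": 0,"wx": 0,"wy": 0,"wz": 0},
    {"tx": -0.022,"ty": 0.045,"tz": 0,"wx": 0,"wy": 0,"wz": 0},
    {"tx": -0.02,"ty": 0.04,"tz": 0,"wx": 0,"wy": 0,"wz": 0},
    {"tx": -0.0123,"ty": 0.0274,"tz": 0,"wx": 0,"wy": 0,"wz": 0},
    {"tx": 0,"ty": 0,"tz": 0,"wx": 0,"wy": 0,"wz": 0},
    {"tx": 0,"ty": 0,"tz": 0,"wx": 0,"wy": 0,"wz": 0},
    {"tx": 0,"ty": 0,"tz": 0,"wx": 0,"wy": 0,"wz": 0}
  ]
}}

```text
time_s: 13.1
position: [0.6193, -0.0222, 0.1993]
tool_rot: [[0.163, 0.987, -0.001], [0.987, -0.163, 0.0], [0.0, -0.001, -1.0]]
contact_force: [-0.8, 1.0, -1.1]
opening: 0.438
gripper_force: 30.8
```

```bash
python3 -c "
from h import *
to(.6204,-.0227,.082,80.6)"
```

```text
tool shift/0.6: [-0.0005  0.002   0.1955] rows>= 3.0
yaw 80.61 tilt [-0.0007  0.0003] wz total 0.002
```

Request:
{"fn": "drive_tool", "kwargs": {
  "rows": [
    {"tx": -0.0005,"ty": 0.001,"tz": 0.02,"wx": 0,"wy": 0,"wz": 0},
    {"tx": 0,"ty": 0,"tz": 0.04,"wx": 0,"wy": 0,"wz": 0},
    {"tx": 0,"ty": 0,"tz": 0.04,"wx": 0,"wy": 0,"wz": 0},
    {"tx": 0,"ty": 0,"tz": 0.04,"wx": 0,"wy": 0,"wz": 0},
    {"tx": 0,"ty": 0,"tz": 0.03,"wx": 0,"wy": 0,"wz": 0},
    {"tx": 0,"ty": 0,"tz": 0.02,"wx": 0,"wy": 0,"wz": 0},
    {"tx": 0,"ty": 0,"tz": 0.01,"wx": 0,"wy": 0,"wz": 0},
    {"tx": 0,"ty": 0,"tz": 0,"wx": 0,"wy": 0,"wz": 0},
    {"tx": 0,"ty": 0,"tz": 0,"wx": 0,"wy": 0,"wz": 0},
    {"tx": 0,"ty": 0,"tz": 0,"wx": 0,"wy": 0,"wz": 0},
    {"tx": 0,"ty": 0,"tz": 0,"wx": 0,"wy": 0,"wz": 0}
  ]
}}

```text
time_s: 14.02
position: [0.6213, -0.0232, 0.0805]
tool_rot: [[0.163, 0.987, 0.002], [0.987, -0.163, -0.001], [-0.0, 0.002, -1.0]]
contact_force: [0.6, -0.4, -1.6]
opening: 0.431
gripper_force: 30.8
```

```bash
python3 -c "
from h import *
to(.6204,-.0227,.075,80.6)"
```

```text
tool shift/0.6: [ 0.0006 -0.0017  0.0092] rows>= 1.0
yaw 80.6 tilt [ 0.0021 -0.0006] wz total -0.001
```

Request:
{"fn": "drive_tool", "kwargs": {
  "rows": [
    {"tx": 0.0005,"ty": -0.001,"tz": 0.003,"wx": 0,"wy": 0,"wz": 0},
    {"tx": 0,"ty": 0,"tz": 0.002,"wx": 0,"wy": 0,"wz": 0},
    {"tx": 0,"ty": 0,"tz": 0.001,"wx": 0,"wy": 0,"wz": 0},
    {"tx": 0,"ty": 0,"tz": 0.001,"wx": 0,"wy": 0,"wz": 0},
    {"tx": 0,"ty": 0,"tz": 0,"wx": 0,"wy": 0,"wz": 0},
    {"tx": 0,"ty": 0,"tz": 0,"wx": 0,"wy": 0,"wz": 0}
  ]
}}

```text
time_s: 14.52
position: [0.6199, -0.0227, 0.0752]
tool_rot: [[0.163, 0.987, 0.0], [0.987, -0.163, -0.0], [-0.0, 0.0, -1.0]]
contact_force: [-1.4, 0.5, 2.7]
opening: 0.43
gripper_force: 31.1
```

Request:
{"fn": "drive_tool", "kwargs": {
  "rows": [
    {"tx": 0,"ty": 0,"tz": 0.001,"wx": 0,"wy": 0,"wz": 0},
    {"tx": 0,"ty": 0,"tz": 0.001,"wx": 0,"wy": 0,"wz": 0},
    {"tx": 0,"ty": 0,"tz": 0,"wx": 0,"wy": 0,"wz": 0},
    {"tx": 0,"ty": 0,"tz": 0,"wx": 0,"wy": 0,"wz": 0}
  ]
}}

```text
time_s: 14.85
position: [0.62, -0.0227, 0.0751]
tool_rot: [[0.163, 0.987, 0.001], [0.987, -0.163, -0.0], [-0.0, 0.001, -1.0]]
contact_force: [-5.5, 2.1, 11.4]
opening: 0.431
gripper_force: 32.0
```

Request:
{"fn": "drive_tool", "kwargs": {
  "rows": [
    {"tx": 0,"ty": 0,"tz": -0.001,"wx": 0,"wy": 0,"wz": 0},
    {"tx": 0,"ty": 0,"tz": 0,"wx": 0,"wy": 0,"wz": 0},
    {"tx": 0,"ty": 0,"tz": 0,"wx": 0,"wy": 0,"wz": 0}
  ]
}}

```text
time_s: 15.1
position: [0.62, -0.0227, 0.0751]
tool_rot: [[0.163, 0.987, 0.0], [0.987, -0.163, -0.0], [-0.0, 0.0, -1.0]]
contact_force: [-4.1, 0.7, 7.5]
opening: 0.438
gripper_force: 31.6
```

Request:
{"fn": "drive_tool", "kwargs": {
  "rows": [
    {"tx": 0,"ty": 0,"tz": 0,"wx": 0,"wy": 0,"wz": 0},
    {"tx": 0,"ty": 0,"tz": 0,"wx": 0,"wy": 0,"wz": 0},
    {"tx": 0,"ty": 0,"tz": 0,"wx": 0,"wy": 0,"wz": 0},
    {"tx": 0,"ty": 0,"tz": 0,"wx": 0,"wy": 0,"wz": 0},
    {"tx": 0,"ty": 0,"tz": 0,"wx": 0,"wy": 0,"wz": 0},
    {"tx": 0,"ty": 0,"tz": 0,"wx": 0,"wy": 0,"wz": 0},
    {"tx": 0,"ty": 0,"tz": 0,"wx": 0,"wy": 0,"wz": 0},
    {"tx": 0,"ty": 0,"tz": 0,"wx": 0,"wy": 0,"wz": 0},
    {"tx": 0,"ty": 0,"tz": -0.02,"wx": 0,"wy": 0,"wz": 0},
    {"tx": 0,"ty": 0,"tz": -0.04,"wx": 0,"wy": 0,"wz": 0},
    {"tx": 0,"ty": 0,"tz": -0.05,"wx": 0,"wy": 0,"wz": 0},
    {"tx": 0,"ty": 0,"tz": -0.05,"wx": 0,"wy": 0,"wz": 0},
    {"tx": 0,"ty": 0,"tz": -0.03,"wx": 0,"wy": 0,"wz": 0},
    {"tx": 0,"ty": 0,"tz": 0,"wx": 0,"wy": 0,"wz": 0},
    {"tx": 0,"ty": 0,"tz": 0,"wx": 0,"wy": 0,"wz": 0}
  ],
  "gripper": 1
}}

```text
time_s: 16.35
position: [0.6208, -0.0229, 0.1904]
tool_rot: [[0.163, 0.987, 0.003], [0.987, -0.163, -0.001], [-0.0, 0.003, -1.0]]
contact_force: [-0.2, 0.8, -0.4]
opening: 0.997
gripper_force: 0.0
```

```bash
python3 -c "
from h import *
to(.4566,.2507,.185,80.6)"
```

```text
tool shift/0.6: [ 0.4051 -0.3445  0.0078] rows>= 8.0
yaw 80.6 tilt [ 0.0031 -0.0008] wz total -0.001
```

Request:
{"fn": "drive_tool", "kwargs": {
  "rows": [
    {"tx": 0.0405,"ty": -0.0345,"tz": 0,"wx": 0,"wy": 0,"wz": 0},
    {"tx": 0.0405,"ty": -0.0345,"tz": 0,"wx": 0,"wy": 0,"wz": 0},
    {"tx": 0.0405,"ty": -0.0345,"tz": 0,"wx": 0,"wy": 0,"wz": 0},
    {"tx": 0.0405,"ty": -0.0345,"tz": 0,"wx": 0,"wy": 0,"wz": 0},
    {"tx": 0.0405,"ty": -0.0345,"tz": 0,"wx": 0,"wy": 0,"wz": 0},
    {"tx": 0.0405,"ty": -0.0345,"tz": 0,"wx": 0,"wy": 0,"wz": 0},
    {"tx": 0.0405,"ty": -0.0345,"tz": 0,"wx": 0,"wy": 0,"wz": 0},
    {"tx": 0.0405,"ty": -0.0345,"tz": 0,"wx": 0,"wy": 0,"wz": 0},
    {"tx": 0.0405,"ty": -0.0345,"tz": 0,"wx": 0,"wy": 0,"wz": 0},
    {"tx": 0.0405,"ty": -0.0345,"tz": 0,"wx": 0,"wy": 0,"wz": 0},
    {"tx": 0,"ty": 0,"tz": 0,"wx": 0,"wy": 0,"wz": 0},
    {"tx": 0,"ty": 0,"tz": 0,"wx": 0,"wy": 0,"wz": 0},
    {"tx": 0,"ty": 0,"tz": 0,"wx": 0,"wy": 0,"wz": 0},
    {"tx": 0,"ty": 0,"tz": 0,"wx": 0,"wy": 0,"wz": 0}
  ]
}}

```text
time_s: 17.52
position: [0.4556, 0.2502, 0.1877]
tool_rot: [[0.164, 0.986, -0.001], [0.986, -0.164, -0.001], [-0.001, -0.001, -1.0]]
contact_force: [0.3, 0.4, -0.5]
opening: 1.001
gripper_force: 0.0
```

```bash
python3 -c "
from h import *
to(.4566,.2507,.0395,80.6)"
```

```text
tool shift/0.6: [0.0013 0.0017 0.247 ] rows>= 4.0
yaw 80.55 tilt [-0.0008 -0.0005] wz total -0.011
```

Request:
{"fn": "drive_tool", "kwargs": {
  "rows": [
    {"tx": 0.0008,"ty": 0.001,"tz": 0.027,"wx": 0,"wy": 0,"wz": 0},
    {"tx": 0,"ty": 0,"tz": 0.04,"wx": 0,"wy": 0,"wz": 0},
    {"tx": 0,"ty": 0,"tz": 0.03,"wx": 0,"wy": 0,"wz": 0},
    {"tx": 0,"ty": 0,"tz": 0.03,"wx": 0,"wy": 0,"wz": 0},
    {"tx": 0,"ty": 0,"tz": 0.03,"wx": 0,"wy": 0,"wz": 0},
    {"tx": 0,"ty": 0,"tz": 0.03,"wx": 0,"wy": 0,"wz": 0},
    {"tx": 0,"ty": 0,"tz": 0.03,"wx": 0,"wy": 0,"wz": 0},
    {"tx": 0,"ty": 0,"tz": 0.03,"wx": 0,"wy": 0,"wz": 0},
    {"tx": 0,"ty": 0,"tz": 0,"wx": 0,"wy": 0,"wz": 0},
    {"tx": 0,"ty": 0,"tz": 0,"wx": 0,"wy": 0,"wz": 0}
  ]
}}

```text
time_s: 18.35
position: [0.4556, 0.2503, 0.0393]
tool_rot: [[0.165, 0.986, -0.002], [0.986, -0.165, -0.001], [-0.001, -0.002, -1.0]]
contact_force: [-0.1, -0.8, 0.2]
opening: 1.002
gripper_force: 0.0
```

Request:
{"fn": "drive_tool", "kwargs": {
  "rows": [
    {"tx": 0,"ty": 0,"tz": 0,"wx": 0,"wy": 0,"wz": 0},
    {"tx": 0,"ty": 0,"tz": 0,"wx": 0,"wy": 0,"wz": 0},
    {"tx": 0,"ty": 0,"tz": 0,"wx": 0,"wy": 0,"wz": 0},
    {"tx": 0,"ty": 0,"tz": 0,"wx": 0,"wy": 0,"wz": 0},
    {"tx": 0,"ty": 0,"tz": 0,"wx": 0,"wy": 0,"wz": 0},
    {"tx": 0,"ty": 0,"tz": 0,"wx": 0,"wy": 0,"wz": 0},
    {"tx": 0,"ty": 0,"tz": 0,"wx": 0,"wy": 0,"wz": 0},
    {"tx": 0,"ty": 0,"tz": 0,"wx": 0,"wy": 0,"wz": 0},
    {"tx": 0,"ty": 0,"tz": 0,"wx": 0,"wy": 0,"wz": 0},
    {"tx": 0,"ty": 0,"tz": 0,"wx": 0,"wy": 0,"wz": 0},
    {"tx": 0,"ty": 0,"tz": 0,"wx": 0,"wy": 0,"wz": 0},
    {"tx": 0,"ty": 0,"tz": 0,"wx": 0,"wy": 0,"wz": 0}
  ],
  "gripper": -1
}}

```text
time_s: 19.35
position: [0.4567, 0.2514, 0.0411]
tool_rot: [[0.163, 0.987, 0.002], [0.987, -0.163, 0.0], [0.0, 0.002, -1.0]]
contact_force: [-1.4, -0.7, 5.7]
opening: 0.432
gripper_force: 30.1
```

```bash
python3 -c "
from h import *
to(.6348,.0641,.18,80.6)"
```

```text
tool shift/0.6: [-0.2595  0.3441 -0.231 ] rows>= 8.0
yaw 80.6 tilt [0.0016 0.0001] wz total 0.000
```

Request:
{"fn": "drive_tool", "kwargs": {
  "rows": [
    {"tx": 0,"ty": 0,"tz": -0.02,"wx": 0,"wy": 0,"wz": 0},
    {"tx": 0,"ty": 0,"tz": -0.04,"wx": 0,"wy": 0,"wz": 0},
    {"tx": 0,"ty": 0,"tz": -0.05,"wx": 0,"wy": 0,"wz": 0},
    {"tx": 0,"ty": 0,"tz": -0.05,"wx": 0,"wy": 0,"wz": 0},
    {"tx": 0,"ty": 0,"tz": -0.05,"wx": 0,"wy": 0,"wz": 0},
    {"tx": 0,"ty": 0,"tz": -0.021,"wx": 0,"wy": 0,"wz": 0},
    {"tx": -0.015,"ty": 0.02,"tz": 0,"wx": 0,"wy": 0,"wz": 0},
    {"tx": -0.03,"ty": 0.04,"tz": 0,"wx": 0,"wy": 0,"wz": 0},
    {"tx": -0.035,"ty": 0.046,"tz": 0,"wx": 0,"wy": 0,"wz": 0},
    {"tx": -0.035,"ty": 0.046,"tz": 0,"wx": 0,"wy": 0,"wz": 0},
    {"tx": -0.035,"ty": 0.046,"tz": 0,"wx": 0,"wy": 0,"wz": 0},
    {"tx": -0.035,"ty": 0.046,"tz": 0,"wx": 0,"wy": 0,"wz": 0},
    {"tx": -0.035,"ty": 0.046,"tz": 0,"wx": 0,"wy": 0,"wz": 0},
    {"tx": -0.025,"ty": 0.034,"tz": 0,"wx": 0,"wy": 0,"wz": 0},
    {"tx": -0.0145,"ty": 0.0201,"tz": 0,"wx": 0,"wy": 0,"wz": 0},
    {"tx": 0,"ty": 0,"tz": 0,"wx": 0,"wy": 0,"wz": 0},
    {"tx": 0,"ty": 0,"tz": 0,"wx": 0,"wy": 0,"wz": 0},
    {"tx": 0,"ty": 0,"tz": 0,"wx": 0,"wy": 0,"wz": 0}
  ]
}}

```text
time_s: 20.85
position: [0.6337, 0.0646, 0.1785]
tool_rot: [[0.163, 0.987, -0.001], [0.987, -0.163, 0.0], [0.0, -0.001, -1.0]]
contact_force: [-1.0, -0.0, 0.1]
opening: 0.435
gripper_force: 30.3
```

```bash
python3 -c "
from h import *
to(.6348,.0641,.062,80.6)"
```

```text
tool shift/0.6: [-0.0005  0.0021  0.1941] rows>= 3.0
yaw 80.62 tilt [-0.0008  0.0002] wz total 0.003
```

Request:
{"fn": "drive_tool", "kwargs": {
  "rows": [
    {"tx": -0.0005,"ty": 0.001,"tz": 0.02,"wx": 0,"wy": 0,"wz": 0},
    {"tx": 0,"ty": 0,"tz": 0.04,"wx": 0,"wy": 0,"wz": 0},
    {"tx": 0,"ty": 0,"tz": 0.04,"wx": 0,"wy": 0,"wz": 0},
    {"tx": 0,"ty": 0,"tz": 0.04,"wx": 0,"wy": 0,"wz": 0},
    {"tx": 0,"ty": 0,"tz": 0.03,"wx": 0,"wy": 0,"wz": 0},
    {"tx": 0,"ty": 0,"tz": 0.018,"wx": 0,"wy": 0,"wz": 0},
    {"tx": 0,"ty": 0,"tz": 0.006,"wx": 0,"wy": 0,"wz": 0},
    {"tx": 0,"ty": 0,"tz": 0,"wx": 0,"wy": 0,"wz": 0},
    {"tx": 0,"ty": 0,"tz": 0,"wx": 0,"wy": 0,"wz": 0},
    {"tx": 0,"ty": 0,"tz": 0,"wx": 0,"wy": 0,"wz": 0},
    {"tx": 0,"ty": 0,"tz": 0,"wx": 0,"wy": 0,"wz": 0}
  ]
}}

```text
time_s: 21.77
position: [0.6358, 0.0635, 0.0637]
tool_rot: [[0.163, 0.987, 0.002], [0.987, -0.163, -0.0], [0.0, 0.002, -1.0]]
contact_force: [0.2, 0.8, -0.5]
opening: 0.432
gripper_force: 30.4
```

```bash
python3 -c "
from h import *
to(.6348,.0641,.0571,80.6)"
```

```text
tool shift/0.6: [ 0.0008 -0.0018  0.0111] rows>= 1.0
yaw 80.6 tilt [ 0.0022 -0.0003] wz total -0.001
```

Request:
{"fn": "drive_tool", "kwargs": {
  "rows": [
    {"tx": 0.0005,"ty": -0.001,"tz": 0.004,"wx": 0,"wy": 0,"wz": 0},
    {"tx": 0,"ty": 0,"tz": 0.003,"wx": 0,"wy": 0,"wz": 0},
    {"tx": 0,"ty": 0,"tz": 0.001,"wx": 0,"wy": 0,"wz": 0},
    {"tx": 0,"ty": 0,"tz": 0.001,"wx": 0,"wy": 0,"wz": 0},
    {"tx": 0,"ty": 0,"tz": 0,"wx": 0,"wy": 0,"wz": 0},
    {"tx": 0,"ty": 0,"tz": 0,"wx": 0,"wy": 0,"wz": 0}
  ]
}}

```text
time_s: 22.27
position: [0.6343, 0.0639, 0.0572]
tool_rot: [[0.163, 0.987, 0.0], [0.987, -0.163, -0.0], [-0.0, 0.0, -1.0]]
contact_force: [-3.1, 0.6, 4.7]
opening: 0.434
gripper_force: 30.7
```

Request:
{"fn": "drive_tool", "kwargs": {
  "rows": [
    {"tx": 0,"ty": 0,"tz": 0.001,"wx": 0,"wy": 0,"wz": 0},
    {"tx": 0,"ty": 0,"tz": 0,"wx": 0,"wy": 0,"wz": 0},
    {"tx": 0,"ty": 0,"tz": 0,"wx": 0,"wy": 0,"wz": 0}
  ]
}}

```text
time_s: 22.52
position: [0.6343, 0.0639, 0.0572]
tool_rot: [[0.163, 0.987, 0.0], [0.987, -0.163, -0.0], [-0.0, 0.0, -1.0]]
contact_force: [-5.5, 0.7, 8.1]
opening: 0.431
gripper_force: 31.2
```

In contact. I release, rise, and go to stick 1.

Request:
{"fn": "drive_tool", "kwargs": {
  "rows": [
    {"tx": 0,"ty": 0,"tz": -0.0005,"wx": 0,"wy": 0,"wz": 0},
    {"tx": 0,"ty": 0,"tz": 0,"wx": 0,"wy": 0,"wz": 0},
    {"tx": 0,"ty": 0,"tz": 0,"wx": 0,"wy": 0,"wz": 0},
    {"tx": 0,"ty": 0,"tz": 0,"wx": 0,"wy": 0,"wz": 0},
    {"tx": 0,"ty": 0,"tz": 0,"wx": 0,"wy": 0,"wz": 0},
    {"tx": 0,"ty": 0,"tz": 0,"wx": 0,"wy": 0,"wz": 0},
    {"tx": 0,"ty": 0,"tz": 0,"wx": 0,"wy": 0,"wz": 0},
    {"tx": 0,"ty": 0,"tz": 0,"wx": 0,"wy": 0,"wz": 0},
    {"tx": 0,"ty": 0,"tz": -0.02,"wx": 0,"wy": 0,"wz": 0},
    {"tx": 0,"ty": 0,"tz": -0.04,"wx": 0,"wy": 0,"wz": 0},
    {"tx": 0,"ty": 0,"tz": -0.05,"wx": 0,"wy": 0,"wz": 0},
    {"tx": 0,"ty": 0,"tz": -0.05,"wx": 0,"wy": 0,"wz": 0},
    {"tx": 0,"ty": 0,"tz": -0.05,"wx": 0,"wy": 0,"wz": 0},
    {"tx": 0,"ty": 0,"tz": -0.03,"wx": 0,"wy": 0,"wz": 0},
    {"tx": 0,"ty": 0,"tz": 0,"wx": 0,"wy": 0,"wz": 0},
    {"tx": 0,"ty": 0,"tz": 0,"wx": 0,"wy": 0,"wz": 0}
  ],
  "gripper": 1
}}

```text
time_s: 23.85
position: [0.6352, 0.0639, 0.2027]
tool_rot: [[0.163, 0.987, 0.003], [0.987, -0.163, -0.0], [0.0, 0.003, -1.0]]
contact_force: [-1.1, -0.3, -0.5]
opening: 1.004
gripper_force: 0.0
```

```bash
python3 -c "
from h import *
to(.4332,-.1138,.19,80.6)"
```

```text
tool shift/0.6: [-0.3472 -0.2837  0.0202] rows>= 7.0
yaw 80.6 tilt [ 0.0031 -0.0004] wz total -0.001
```

Request:
{"fn": "drive_tool", "kwargs": {
  "rows": [
    {"tx": -0.0347,"ty": -0.0284,"tz": 0,"wx": 0,"wy": 0,"wz": 0},
    {"tx": -0.0347,"ty": -0.0284,"tz": 0,"wx": 0,"wy": 0,"wz": 0},
    {"tx": -0.0347,"ty": -0.0284,"tz": 0,"wx": 0,"wy": 0,"wz": 0},
    {"tx": -0.0347,"ty": -0.0284,"tz": 0,"wx": 0,"wy": 0,"wz": 0},
    {"tx": -0.0347,"ty": -0.0284,"tz": 0,"wx": 0,"wy": 0,"wz": 0},
    {"tx": -0.0347,"ty": -0.0284,"tz": 0,"wx": 0,"wy": 0,"wz": 0},
    {"tx": -0.0347,"ty": -0.0284,"tz": 0,"wx": 0,"wy": 0,"wz": 0},
    {"tx": -0.0347,"ty": -0.0284,"tz": 0,"wx": 0,"wy": 0,"wz": 0},
    {"tx": -0.0347,"ty": -0.0284,"tz": 0,"wx": 0,"wy": 0,"wz": 0},
    {"tx": -0.0347,"ty": -0.0284,"tz": 0,"wx": 0,"wy": 0,"wz": 0},
    {"tx": 0,"ty": 0,"tz": 0,"wx": 0,"wy": 0,"wz": 0},
    {"tx": 0,"ty": 0,"tz": 0,"wx": 0,"wy": 0,"wz": 0},
    {"tx": 0,"ty": 0,"tz": 0,"wx": 0,"wy": 0,"wz": 0},
    {"tx": 0,"ty": 0,"tz": 0,"wx": 0,"wy": 0,"wz": 0}
  ]
}}

```text
time_s: 25.02
position: [0.4324, -0.1131, 0.2001]
tool_rot: [[0.163, 0.987, -0.001], [0.987, -0.163, 0.0], [0.0, -0.001, -1.0]]
contact_force: [-0.1, 0.2, 0.2]
opening: 1.003
gripper_force: 0.0
```

```bash
python3 -c "
from h import *
t=cv2.cvtColor(imaging.get_image('top'),cv2.COLOR_RGB2BGR)[100:260,140:400]
cv2.imwrite('pics/t3.png',cv2.resize(t,None,fx=3,fy=3,interpolation=2))
to(.4332,-.1138,.0215,80.6)"
```

```text
tool shift/0.6: [-0.0012  0.0016  0.2978] rows>= 5.0
yaw 80.66 tilt [-0.0006  0.0004] wz total 0.011
```

View pics/t3.png

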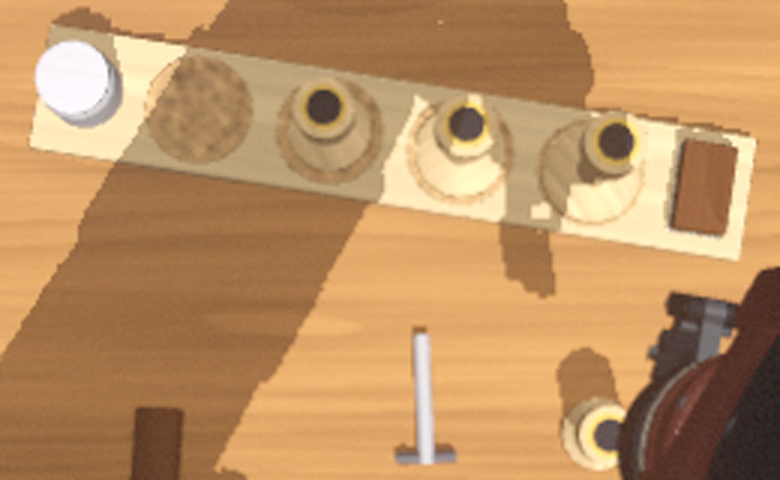

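Sticks 2, 3 and 4 stand centred in their pads, cups at crop (323,105), (466,125) and (615,142). Now stick 1.

Request:
{"fn": "drive_tool", "kwargs": {
  "rows": [
    {"tx": -0.0006,"ty": 0.001,"tz": 0.0278,"wx": 0,"wy": 0,"wz": 0},
    {"tx": 0,"ty": 0,"tz": 0.04,"wx": 0,"wy": 0,"wz": 0},
    {"tx": 0,"ty": 0,"tz": 0.04,"wx": 0,"wy": 0,"wz": 0},
    {"tx": 0,"ty": 0,"tz": 0.04,"wx": 0,"wy": 0,"wz": 0},
    {"tx": 0,"ty": 0,"tz": 0.03,"wx": 0,"wy": 0,"wz": 0},
    {"tx": 0,"ty": 0,"tz": 0.03,"wx": 0,"wy": 0,"wz": 0},
    {"tx": 0,"ty": 0,"tz": 0.03,"wx": 0,"wy": 0,"wz": 0},
    {"tx": 0,"ty": 0,"tz": 0.03,"wx": 0,"wy": 0,"wz": 0},
    {"tx": 0,"ty": 0,"tz": 0.03,"wx": 0,"wy": 0,"wz": 0},
    {"tx": 0,"ty": 0,"tz": 0,"wx": 0,"wy": 0,"wz": 0},
    {"tx": 0,"ty": 0,"tz": 0,"wx": 0,"wy": 0,"wz": 0}
  ]
}}

```text
time_s: 25.98
position: [0.4322, -0.1131, 0.0213]
tool_rot: [[0.162, 0.987, -0.002], [0.987, -0.162, 0.001], [0.001, -0.002, -1.0]]
contact_force: [-0.0, -0.4, 1.1]
opening: 0.998
gripper_force: 0.0
```

Request:
{"fn": "drive_tool", "kwargs": {
  "rows": [
    {"tx": 0,"ty": 0,"tz": 0,"wx": 0,"wy": 0,"wz": 0},
    {"tx": 0,"ty": 0,"tz": 0,"wx": 0,"wy": 0,"wz": 0},
    {"tx": 0,"ty": 0,"tz": 0,"wx": 0,"wy": 0,"wz": 0},
    {"tx": 0,"ty": 0,"tz": 0,"wx": 0,"wy": 0,"wz": 0},
    {"tx": 0,"ty": 0,"tz": 0,"wx": 0,"wy": 0,"wz": 0},
    {"tx": 0,"ty": 0,"tz": 0,"wx": 0,"wy": 0,"wz": 0},
    {"tx": 0,"ty": 0,"tz": 0,"wx": 0,"wy": 0,"wz": 0},
    {"tx": 0,"ty": 0,"tz": 0,"wx": 0,"wy": 0,"wz": 0},
    {"tx": 0,"ty": 0,"tz": 0,"wx": 0,"wy": 0,"wz": 0},
    {"tx": 0,"ty": 0,"tz": 0,"wx": 0,"wy": 0,"wz": 0},
    {"tx": 0,"ty": 0,"tz": 0,"wx": 0,"wy": 0,"wz": 0},
    {"tx": 0,"ty": 0,"tz": 0,"wx": 0,"wy": 0,"wz": 0}
  ],
  "gripper": -1
}}

```text
time_s: 26.98
position: [0.4332, -0.1144, 0.0228]
tool_rot: [[0.163, 0.987, 0.001], [0.987, -0.163, -0.001], [-0.001, 0.001, -1.0]]
contact_force: [-1.2, 1.6, 6.6]
opening: 0.433
gripper_force: 30.0
```

```bash
python3 -c "
from h import *
to(.6492,.1509,.19,80.6)"
```

```text
tool shift/0.6: [ 0.4948  0.2832 -0.2785] rows>= 10.0
yaw 80.6 tilt [ 0.0011 -0.0007] wz total -0.000
```

Request:
{"fn": "drive_tool", "kwargs": {
  "rows": [
    {"tx": 0,"ty": 0,"tz": -0.02,"wx": 0,"wy": 0,"wz": 0},
    {"tx": 0,"ty": 0,"tz": -0.04,"wx": 0,"wy": 0,"wz": 0},
    {"tx": 0,"ty": 0,"tz": -0.05,"wx": 0,"wy": 0,"wz": 0},
    {"tx": 0,"ty": 0,"tz": -0.05,"wx": 0,"wy": 0,"wz": 0},
    {"tx": 0,"ty": 0,"tz": -0.05,"wx": 0,"wy": 0,"wz": 0},
    {"tx": 0,"ty": 0,"tz": -0.05,"wx": 0,"wy": 0,"wz": 0},
    {"tx": 0,"ty": 0,"tz": -0.0185,"wx": 0,"wy": 0,"wz": 0},
    {"tx": 0.02,"ty": 0.0115,"tz": 0,"wx": 0,"wy": 0,"wz": 0},
    {"tx": 0.044,"ty": 0.0252,"tz": 0,"wx": 0,"wy": 0,"wz": 0},
    {"tx": 0.044,"ty": 0.0252,"tz": 0,"wx": 0,"wy": 0,"wz": 0},
    {"tx": 0.044,"ty": 0.0252,"tz": 0,"wx": 0,"wy": 0,"wz": 0},
    {"tx": 0.044,"ty": 0.0252,"tz": 0,"wx": 0,"wy": 0,"wz": 0},
    {"tx": 0.044,"ty": 0.0252,"tz": 0,"wx": 0,"wy": 0,"wz": 0},
    {"tx": 0.044,"ty": 0.0252,"tz": 0,"wx": 0,"wy": 0,"wz": 0},
    {"tx": 0.044,"ty": 0.0252,"tz": 0,"wx": 0,"wy": 0,"wz": 0},
    {"tx": 0.044,"ty": 0.0252,"tz": 0,"wx": 0,"wy": 0,"wz": 0},
    {"tx": 0.044,"ty": 0.0252,"tz": 0,"wx": 0,"wy": 0,"wz": 0},
    {"tx": 0.044,"ty": 0.0252,"tz": 0,"wx": 0,"wy": 0,"wz": 0},
    {"tx": 0.0348,"ty": 0.0197,"tz": 0,"wx": 0,"wy": 0,"wz": 0}
  ]
}}

```text
time_s: 28.57
position: [0.6495, 0.1529, 0.1885]
tool_rot: [[0.163, 0.987, -0.001], [0.987, -0.163, 0.0], [-0.0, -0.001, -1.0]]
contact_force: [0.7, -0.1, -0.2]
opening: 0.434
gripper_force: 30.3
```

Request:
{"fn": "drive_tool", "kwargs": {
  "rows": [
    {"tx": 0,"ty": 0,"tz": 0,"wx": 0,"wy": 0,"wz": 0},
    {"tx": 0,"ty": 0,"tz": 0,"wx": 0,"wy": 0,"wz": 0},
    {"tx": 0,"ty": 0,"tz": 0,"wx": 0,"wy": 0,"wz": 0}
  ]
}}

```text
time_s: 28.82
position: [0.6484, 0.1508, 0.1887]
tool_rot: [[0.163, 0.987, -0.001], [0.987, -0.163, -0.0], [-0.0, -0.001, -1.0]]
contact_force: [0.3, 0.3, -0.2]
opening: 0.433
gripper_force: 30.3
```

```bash
python3 -c "
from h import *
to(.6492,.1509,.0428,80.6)"
```

```text
tool shift/0.6: [0.0004 0.0014 0.2432] rows>= 4.0
yaw 80.6 tilt [-0.0009 -0.0004] wz total 0.001
```

Request:
{"fn": "drive_tool", "kwargs": {
  "rows": [
    {"tx": 0,"ty": 0.001,"tz": 0.02,"wx": 0,"wy": 0,"wz": 0},
    {"tx": 0,"ty": 0,"tz": 0.04,"wx": 0,"wy": 0,"wz": 0},
    {"tx": 0,"ty": 0,"tz": 0.05,"wx": 0,"wy": 0,"wz": 0},
    {"tx": 0,"ty": 0,"tz": 0.05,"wx": 0,"wy": 0,"wz": 0},
    {"tx": 0,"ty": 0,"tz": 0.04,"wx": 0,"wy": 0,"wz": 0},
    {"tx": 0,"ty": 0,"tz": 0.03,"wx": 0,"wy": 0,"wz": 0},
    {"tx": 0,"ty": 0,"tz": 0.011,"wx": 0,"wy": 0,"wz": 0},
    {"tx": 0,"ty": 0,"tz": 0,"wx": 0,"wy": 0,"wz": 0},
    {"tx": 0,"ty": 0,"tz": 0,"wx": 0,"wy": 0,"wz": 0},
    {"tx": 0,"ty": 0,"tz": 0,"wx": 0,"wy": 0,"wz": 0},
    {"tx": 0,"ty": 0,"tz": 0,"wx": 0,"wy": 0,"wz": 0}
  ]
}}

```text
time_s: 29.73
position: [0.6506, 0.1509, 0.0463]
tool_rot: [[0.164, 0.987, 0.003], [0.987, -0.164, 0.0], [0.001, 0.003, -1.0]]
contact_force: [0.6, 1.1, -0.6]
opening: 0.433
gripper_force: 30.3
```

```bash
python3 -c "
from h import *
to(.6492,.1509,.0388,80.6)"
```

```text
tool shift/0.6: [-0.0004 -0.0024  0.0125] rows>= 1.0
yaw 80.59 tilt [0.0028 0.    ] wz total -0.002
```

Request:
{"fn": "drive_tool", "kwargs": {
  "rows": [
    {"tx": 0,"ty": -0.0015,"tz": 0.005,"wx": 0,"wy": 0,"wz": 0},
    {"tx": 0,"ty": 0,"tz": 0.003,"wx": 0,"wy": 0,"wz": 0},
    {"tx": 0,"ty": 0,"tz": 0.001,"wx": 0,"wy": 0,"wz": 0},
    {"tx": 0,"ty": 0,"tz": 0.001,"wx": 0,"wy": 0,"wz": 0},
    {"tx": 0,"ty": 0,"tz": 0,"wx": 0,"wy": 0,"wz": 0},
    {"tx": 0,"ty": 0,"tz": 0,"wx": 0,"wy": 0,"wz": 0}
  ]
}}

```text
time_s: 30.23
position: [0.6486, 0.1512, 0.039]
tool_rot: [[0.163, 0.987, 0.0], [0.987, -0.163, -0.0], [-0.0, 0.0, -1.0]]
contact_force: [-3.9, -0.7, 5.8]
opening: 0.433
gripper_force: 30.9
```

Request:
{"fn": "drive_tool", "kwargs": {
  "rows": [
    {"tx": 0,"ty": 0,"tz": 0.001,"wx": 0,"wy": 0,"wz": 0},
    {"tx": 0,"ty": 0,"tz": 0,"wx": 0,"wy": 0,"wz": 0},
    {"tx": 0,"ty": 0,"tz": 0,"wx": 0,"wy": 0,"wz": 0}
  ]
}}

```text
time_s: 30.48
position: [0.6486, 0.1512, 0.0389]
tool_rot: [[0.163, 0.987, 0.0], [0.987, -0.163, -0.0], [-0.0, 0.0, -1.0]]
contact_force: [-5.9, 0.3, 9.7]
opening: 0.429
gripper_force: 31.3
```

Release, rise, and back away towards the robot so the top camera can see the row.

Request:
{"fn": "drive_tool", "kwargs": {
  "rows": [
    {"tx": 0,"ty": 0,"tz": -0.0005,"wx": 0,"wy": 0,"wz": 0},
    {"tx": 0,"ty": 0,"tz": 0,"wx": 0,"wy": 0,"wz": 0},
    {"tx": 0,"ty": 0,"tz": 0,"wx": 0,"wy": 0,"wz": 0},
    {"tx": 0,"ty": 0,"tz": 0,"wx": 0,"wy": 0,"wz": 0},
    {"tx": 0,"ty": 0,"tz": 0,"wx": 0,"wy": 0,"wz": 0},
    {"tx": 0,"ty": 0,"tz": 0,"wx": 0,"wy": 0,"wz": 0},
    {"tx": 0,"ty": 0,"tz": 0,"wx": 0,"wy": 0,"wz": 0},
    {"tx": 0,"ty": 0,"tz": 0,"wx": 0,"wy": 0,"wz": 0},
    {"tx": 0,"ty": 0,"tz": -0.02,"wx": 0,"wy": 0,"wz": 0},
    {"tx": 0,"ty": 0,"tz": -0.04,"wx": 0,"wy": 0,"wz": 0},
    {"tx": 0,"ty": 0,"tz": -0.05,"wx": 0,"wy": 0,"wz": 0},
    {"tx": 0,"ty": 0,"tz": -0.05,"wx": 0,"wy": 0,"wz": 0},
    {"tx": 0,"ty": 0,"tz": -0.05,"wx": 0,"wy": 0,"wz": 0},
    {"tx": 0,"ty": 0,"tz": -0.05,"wx": 0,"wy": 0,"wz": 0},
    {"tx": 0,"ty": 0,"tz": 0,"wx": 0,"wy": 0,"wz": 0}
  ],
  "gripper": 1
}}

```text
time_s: 31.73
position: [0.6512, 0.1512, 0.2028]
tool_rot: [[0.163, 0.987, 0.01], [0.987, -0.163, 0.0], [0.002, 0.01, -1.0]]
contact_force: [0.4, -0.1, 1.1]
opening: 0.995
gripper_force: 0.0
```

Request:
{"fn": "drive_tool", "kwargs": {
  "rows": [
    {"tx": 0.035,"ty": -0.035,"tz": 0,"wx": 0,"wy": 0,"wz": 0},
    {"tx": 0.035,"ty": -0.035,"tz": 0,"wx": 0,"wy": 0,"wz": 0},
    {"tx": 0.035,"ty": -0.035,"tz": 0,"wx": 0,"wy": 0,"wz": 0},
    {"tx": 0.035,"ty": -0.035,"tz": 0,"wx": 0,"wy": 0,"wz": 0},
    {"tx": 0.035,"ty": -0.035,"tz": 0,"wx": 0,"wy": 0,"wz": 0},
    {"tx": 0.035,"ty": -0.035,"tz": 0,"wx": 0,"wy": 0,"wz": 0},
    {"tx": 0.035,"ty": -0.035,"tz": 0,"wx": 0,"wy": 0,"wz": 0},
    {"tx": 0.035,"ty": -0.035,"tz": 0,"wx": 0,"wy": 0,"wz": 0},
    {"tx": 0.035,"ty": -0.035,"tz": 0,"wx": 0,"wy": 0,"wz": 0},
    {"tx": 0.035,"ty": -0.035,"tz": 0,"wx": 0,"wy": 0,"wz": 0},
    {"tx": 0,"ty": 0,"tz": 0,"wx": 0,"wy": 0,"wz": 0},
    {"tx": 0,"ty": 0,"tz": 0,"wx": 0,"wy": 0,"wz": 0}
  ]
}}

```text
time_s: 32.73
position: [0.4748, 0.3938, 0.1949]
tool_rot: [[0.161, 0.987, 0.001], [0.987, -0.161, 0.0], [0.0, 0.001, -1.0]]
contact_force: [-0.6, 0.5, 0.2]
opening: 1.001
gripper_force: 0.0
```

```bash
python3 -c "
from h import *
t=cv2.cvtColor(imaging.get_image('top'),cv2.COLOR_RGB2BGR)[100:200,140:400]
s=cv2.cvtColor(imaging.get_image('scene'),cv2.COLOR_RGB2BGR)[200:300,180:440]
cv2.imwrite('pics/end.png',cv2.resize(np.vstack([t,s]),None,fx=3,fy=3,interpolation=2))"
```

```text
(no output)
```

View pics/end.png

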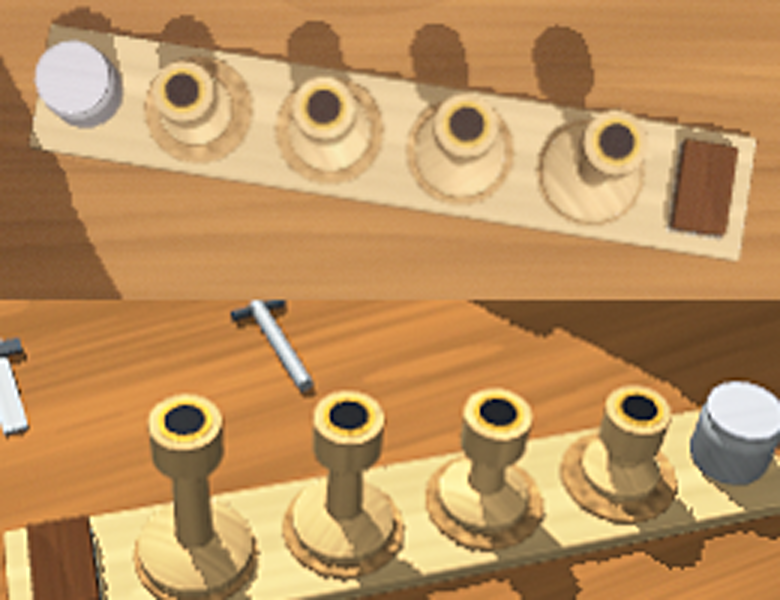

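All four stand upright and in order. I check the cup centres numerically, at crop (182,91), (323,105), (466,125) and (615,142).

```bash
python3 -c "
from h import *
P=[(.6492,.1509),(.6348,.0641),(.6204,-.0227),(.606,-.1095)]
for (u,v),h,p in zip([(182,91),(323,105),(466,125),(615,142)],(.058,.076,.094,.112),P): print(np.round((at('top',u/3+139.67,v/3+99.67,h+.016)-p)*1000,1))"
```

```text
[-1.1  1. ]
[ 0.5 -0.5]
[-1.   0.4]
[-0.2  1. ]
```

All four are within about 1.5 mm of their pad centres.

```bash
python3 -c "
from bench import manip
print(manip.sign_off())"
```

```text
the job is handed in; nothing more can be done
None
```

The four candlesticks stand upright on the cork pads, shortest next to the oil tin and rising to the tallest, each within about 1.5 mm of its pad's centre by the top camera. The job is handed in at about 33 s of the 106 s allowed.

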